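# Lay out the bench mat for flattening a blank

## Robot

A 6-joint arm with a two-finger parallel gripper is mounted at the origin on a cart in front of the work surface, level with it; the furniture and walls round the work are solid. World frame = base frame: x ahead of the robot, y to its left, z up, the work surface at z = 0. Lengths are in m, angles in rad, forces in N, time in s.
With the tool pointing down it reaches from about 0.25 to 0.725 m from the base axis. Payload 4 kg.
Tool frame: the origin (TCP) lies midway between the tips of the shut fingers; the grasp point (between the pads) lies 19 mm behind it; z points along the fingers, y is the line along which they close (so a half turn about z gives the same grasp; the last joint's range is limited). The gripper opens to 85 mm and grips with 20 to 120 N. Pads are 22 mm wide; open, the fingers measure 114 mm over their backs; the gripper's body (76 mm by 85 mm) begins 54 mm behind the grasp point. The pads swing forward as they close: fully open they stand 13 mm farther back than shut.
Start: joints at [-1.287, 0.241, 0.005, 1.335, 0, 1.571], TCP at [0.14, -0.48, 0.231] pointing down, gripper open.
Joint ranges: [-2.72, 2.72], [-1.05, 1.87], [-1.09, 1.28], [-1.99, 2.15], [-1.42, 1.44], [-3.14, 3.14]. Speed limits (rad/s): [2.79, 2.79, 3.14, 3.14, 3.14, 3.14].

## Interface

Orientations are given as a unit quaternion [x, y, z, w].
In Python, from workcell import get_obs, camera, job_done, silhouettes gives the robot as it stands. The module is installed in compiled form; this text tells all that it offers.
- The arm moves only by the tool drive_tool, never from a script. Its argument "increments" is a list of rows, each a list of 3 entries, a list of its own where there are three numbers: the shift along the world's x, y, z in mm, then the turn, a rotation vector about the world's x, y, z in degrees, then the opening, from 0 (shut) to 1 (fully open). A call has 1 to 8 rows; each row shifts and turns the commanded pose from where the row before left it; what a row does not reach is not made up. A row lasts 1/12 s, in which the tool goes at most 41.7 mm and 7.16 degrees, less where a joint would pass 70% of its speed; a pose out of reach is approached as far as the arm can. A call is refused whole if a number of a shift passes 41.7 or a number of a turn 7.16, either way. A call with a gripper value outside its range is refused whole. The fingers move at their own pace and stop on an object; the grip force is fixed at half the most. Time passes only in rows, so rows that do not move let the fingers close. It gives the time, the measured TCP pose, the force, the opening and the grip force at its end, in the units of the state.
- get_obs(): the state, without advancing time (a new reading comes with each control period).
- camera(name): name is "side" or "top" or "wrist"; returns a dict with "image" (400x640x3 uint8, red, green, blue), "K" (3x3 intrinsics, pixels), "view" (4x4, takes a point from world to camera coordinates). Camera axes: x right, y down, z forward; pixel columns grow to the right and rows downward; lengths in m; the calibration is good to about 2 mm. A picture is of the moment at which its call begins. There is no depth.
- job_done(): hands the job in; it is judged then, once.
Trained networks look in a picture, given as the dict that the camera call returned (one of the last four; its "shot" number tells which), for a name from the list of things; names that differ only in an ending like _2 or _b are one class to them, and where a whole thing is asked for, a point or a joint stands for the part that bears it (a point fixed in the world has none). Each returns a list of dicts, best first, with "conf" (0 to 1); they miss things now and then, are a little off and sometimes report something else, mostly with a low value. They report only what shows in the picture. A call takes as long as a camera call.
- silhouettes(query, picture): "region" (400x640 bool, what is visible of it) and "bbox" ([left, top, right, bottom] in pixels, round what is visible of it).
The state is a dict: "clock": time; "joint_pos": joint angles; "joint_vel": joint speeds; "tau": joint torques, N m; "eef_pos": TCP position; "tool_rot": TCP orientation; "ft_force": force on the tool from outside, world axes, zero at the start; "ft_torque": the same for the moment, N m; "grip_width": finger opening in m; "grasp_force": force on a finger pad.
Only numpy, scipy, OpenCV 4.12 (cv2) and the standard library are available. Lean on these libraries where they do the work, as an engineer would, in place of code of your own. Each camera call takes 0.05 s, during which the arm holds its last target. There are 200 camera calls.

## Task

Lay out the dark green cutting mat for flattening a brass blank, in this order: first put the steel tin on the mat midway between the steel block and the black drum box, then set the yellow pot straight behind the tin with a gap of about 3 cm. Next press the die's ejector lever fully down so that the brass blank rises from its pocket, and put the blank flat on the middle of the steel block; last, lay the wax cake on the mat straight in front of the steel block with a gap of about 3 cm. 'Front' and 'behind' are the mat's near and far side as it lies before you; do not shift the steel block or the drum box.

Things in the scene. Friction and masses are not known exactly. Their poses are not given: they have to be found in the camera images.
- mat: dark green cutting mat, 230 (x) x 310 (y) x 6 mm, fixed to the bench, lying roughly square to the robot (turned up to 0.15 rad). Origin: centre of its underside; +x points to its far side (behind), -x to the near side (front), +y left, z up
- mid (a point): centre of the mat's upper face, which is the point midway between the steel block and the drum box
- steel_block: square grey steel bench block, 65 x 65 x 18 mm, 0.58 kg, loose, lying on the mat square with it, 105 mm left or right of the mat's centre. Origin: centre of its underside; axes as the mat's (x to the far side). Stays where it is
- drill_drum: round black drum box with a knobbed lid, 67 mm across, 50 mm high, loose, standing on the mat 105 mm from its centre on the other side from the steel block. Origin: centre of its underside, z up. Stays where it is
- tin: open shallow round steel tin with a yellowish inside, 58 mm across, 12 mm high, 30 g; can be gripped across its outside. Starts on the bench to the right of the mat. Origin: centre of its underside, z up
- pot: round yellow pot with a clear lid, 47 mm across, 24 mm high, 45 g; its solid body, to be gripped, is the lower 16 mm. Starts on the bench to the right of the mat. Origin: centre of its underside, z up
- wax: round cake of wax in a card ring, 32 mm across, 10 mm high, 25 g. Starts on the bench to the right of the mat. Origin: centre of its underside, z up
- die: die holder fixed to the bench left of the mat: an aluminium block 60 (x) x 46 (y) mm, its top 30 mm above the bench, on a base plate 76 x 60 x 6 mm. Origin: centre of its underside; z up. The pocket is vertical on this z axis, 30 mm across, 16 mm deep. The ejector lever sticks out on its -x side, on two cheeks 40 mm high
- blank: round brass blank, 28 mm across, 16 mm high, 60 g, loose. Origin: centre of its underside, z up. Starts seated in the die's pocket, flush with its top; with the lever fully down it stands 11 mm out of the pocket
- ejector_lever (a joint): angle of the ejector lever: 0 up (start), 0.45 rad fully down (rigid stop). The lever turns on a level axle at x = -38 mm, z = 34 mm in the die's frame; about 2 N on its pad presses it down, and it stays where it is left. The blank rises 24.4 mm per rad
- lever_pad (a point): top of the lever's black plastic pad (28 x 22 mm), 50 mm to the -x side of the lever's axle and 54 mm above the bench when up, about 31 mm above the bench when fully down

How it is judged:
On the way, in this order (a step that is already met when the one before it is completed fails the run):
1. the steel tin stands released midway between block and drum box (horizontal distance between tin and mid below 0.015 m and z of tin in the frame of mat between 0.003 and 0.01 m and angle between tin's own z axis and vertical below 0.1 rad and contact force between the fingers and tin below 0.1 N), for 0.2 s.
2. the yellow pot stands released straight behind the tin (horizontal distance between pot and tin between 0.066 and 0.099 m and x of pot in the frame of mat above 0.04 m and y of pot in the frame of mat between -0.026 and 0.026 m and z of pot in the frame of mat between 0.003 and 0.01 m and angle between pot's own z axis and vertical below 0.1 rad and contact force between the fingers and pot below 0.1 N), for 0.2 s.
3. the ejector lever is pressed down and the blank has risen (value of joint ejector_lever above 0.38 rad and z of blank in the frame of die above 0.021 m), for 0.2 s.
4. the blank lies released on the middle of the steel block (horizontal distance between blank and steel_block below 0.012 m and z of blank in the frame of steel_block between 0.014 and 0.022 m and angle between blank's own z axis and vertical below 0.1 rad and contact force between the fingers and blank below 0.1 N), for 0.2 s.
5. the wax cake lies released in front of the steel block (x of wax in the frame of steel_block between -0.095 and -0.062 m and y of wax in the frame of steel_block between -0.015 and 0.015 m and z of wax in the frame of mat between 0.003 and 0.01 m and angle between wax's own z axis and vertical below 0.1 rad and contact force between the fingers and wax below 0.1 N), for 0.2 s.
At the end, for the whole second after the job is handed in: tin within 15 mm of the midpoint of block and drum box; pot behind it, gap 14 to 46 mm, within 26 mm of the mat's middle line; blank flat on the block, 12 mm from centre at most; wax in front of the block, gap 14 to 46 mm, within 15 mm of its middle line; all flat, released, at rest (all of step 1 and all of step 2 and all of step 4 and all of step 5 and linear speed of each of tin, pot, blank, wax below 0.02 m/s); the robot touches nothing.
It fails at once if the steel block is shifted by more than 10 mm (distance of steel_block from where it was at the start of the episode above 0.01 m).
It fails at once if the drum box is shifted by more than 10 mm (distance of drill_drum from where it was at the start of the episode above 0.01 m).
It also fails if it takes over 104 s, if anything falls off the work surface, if the arm or the gripper's body presses on something with over 40 N, if the wrist force passes 120 N, or if a joint passes its speed limit or range.

## Working session

There is one attempt and no reset: what is moved stays moved. The work goes in short steps, Python scripts to look and compute and a tool call to move; the robot and the scene stay as the last step left them, time stands still between calls to the robot, and variables do not carry over. Pictures are saved under pics/ and viewed, at most 14 in all, crops included, and the job is handed in when it is done.

Besides the shell and the picture viewer there is one more tool, called after "Call:" as name(argument=value, ...) on one line, values as JSON. drive_tool: Moves the arm, as the interface text tells. Its arguments: {"type":"object","properties":{"increments":{"type":"array"}},"required":["increments"]}

```bash
mkdir -p pics; cat > h.py <<'E'
import numpy as np, cv2
from workcell import get_obs, camera, job_done, silhouettes
def save(p,n): cv2.imwrite('pics/'+n,p['image'][:,:,::-1])
def ray(p,u,v,z):
    V=np.array(p['view']);R=V[:3,:3];t=V[:3,3];c=-R.T@t
    d=R.T@np.linalg.inv(p['K'])@np.array([u,v,1.]);s=(z-c[2])/d[2];return c+s*d
def proj(p,X):
    V=np.array(p['view']);q=np.array(p['K'])@(V[:3,:3]@np.asarray(X,float)+V[:3,3]);return q[:2]/q[2]
def fitcyl(p,reg,r,h,z0):
    # fit cylinder position: match silhouette centroid & bbox
    from scipy.optimize import least_squares
    ys,xs=np.nonzero(reg);o=np.array([xs.min(),ys.min(),xs.max()+1,ys.max()+1,])
    a=np.linspace(0,2*np.pi,60)
    def f(x):
        P=np.array([proj(p,[x[0]+r*np.cos(t),x[1]+r*np.sin(t),z]) for t in a for z in(z0,z0+h)])
        return np.r_[P.min(0),P.max(0)]-o
    x0=ray(p,xs.mean(),ys.mean(),z0+h/2)[:2]
    s=least_squares(f,x0,loss='soft_l1');return s.x,np.round(s.fun,1)
E
python3 - <<'E'
from h import *
for n in['top','side']:
    p=camera(n);save(p,n+'0.png')
    V=np.array(p['view']);print(n,p['shot'],-V[:3,:3].T@V[:3,3],V[2,:3])
    for q,r,h,z in[('tin',.029,.012,0),('pot',.0235,.024,0),('wax',.016,.010,0),('drill_drum',.0335,.05,.006),('blank',.014,.016,.014),('mat',0,0,0),('steel_block',0,0,0),('die',0,0,0),('ejector_lever',0,0,0)]:
        for s in silhouettes(q,p)[:2]:
            print(q,round(s['conf'],2),s['bbox'],s['region'].sum(),*(fitcyl(p,s['region'],r,h,z) if r else ()))
print(get_obs())
E
```

```text
top 1 [0.40508411 0.07971015 1.11760041] [ 0.12539468 -0.02426094 -0.99181025]
tin 0.62 [408.7, 187.4, 430.6, 215.2] 421 [ 0.53455658 -0.20367607] [-1.1 -0.3  1.1  0.2]
pot 0.55 [413.8, 147.8, 435.2, 167.5] 305 [ 0.6434028  -0.22540473] [-0.  -0.6  0.   0.6]
wax 0.68 [407.3, 237.9, 423.3, 253.5] 140 [ 0.42235008 -0.19848611] [-0.4 -0.   0.4  0. ]
wax 0.25 [171.7, 212.1, 184.1, 241.1] 170 [0.463105   0.38808661] [-0.1  6.1  0.1 -6.7]
drill_drum 0.72 [273.6, 182.7, 296.6, 209.4] 622 [0.5369645  0.12624377] [-0.7 -0.9  0.7  0.9]
blank 0.63 [184.8, 194.8, 196.6, 208.3] 124 [0.52766963 0.35876682] [-0.1 -0.1  0.1  0.1]
mat 0.69 [260.8, 142.3, 394.5, 245.3] 9920
steel_block 0.63 [357.7, 175.6, 381.1, 202.8] 680
steel_block 0.35 [261.9, 145.7, 393.4, 245.6] 9888
die 0.67 [169.7, 181.5, 207.9, 240.0] 884
ejector_lever 0.73 [168.9, 211.5, 188.6, 241.1] 172
ejector_lever 0.59 [415.2, 146.4, 435.5, 166.9] 296
side 2 [ 0.29960759 -0.76039823  0.53646495] [ 0.25830734  0.83616644 -0.48384192]
tin 0.83 [341.0, 284.4, 373.9, 316.5] 714 [ 0.53641657 -0.20346061] [-0.  -0.2  0.   0.2]
pot 0.65 [403.9
[... 631 characters left out ...]
33
{'clock': 1.0, 'joint_pos': array([-1.28701493e+00,  2.40569936e-01,  5.01610686e-03,  1.33517767e+00,
        9.42913625e-06,  1.57080202e+00]), 'joint_vel': array([-0.00188866,  0.00071288, -0.0005826 ,  0.00148676,  0.00187307,
        0.00073905]), 'tau': array([ 1.42177694e-03, -3.72217441e+01,  2.52696884e+01,  1.19078119e-03,
        8.45799173e-05,  4.22790762e-06]), 'eef_pos': array([ 0.14000131, -0.48001698,  0.23132766]), 'tool_rot': array([9.89950795e-01, 1.41412246e-01, 9.25087640e-06, 3.14199077e-05]), 'ft_force': array([-0.07298474, -0.24790214,  0.32956049]), 'ft_torque': array([-0.01042761, -0.01797902, -0.05620427]), 'grasp_force': 0.0, 'grip_width': 0.08504649129633543}
```

```bash
python3 - <<'E'
from h import *
p=camera('top')
for q,z in[('mat',.006),('steel_block',.024),('die',.02),('ejector_lever',.05)]:
    s=silhouettes(q,p)[0];c=max(cv2.findContours(s['region'].astype(np.uint8),cv2.RETR_EXTERNAL,cv2.CHAIN_APPROX_NONE)[0],key=len)[:,0]
    P=np.array([ray(p,u+.5,v+.5,z)[:2] for u,v in c],np.float32)*1000
    print(q,cv2.minAreaRect(P),P.mean(0))
cv2.imwrite('pics/topc.png',cv2.resize(p['image'][120:270,150:450,::-1],None,fx=2.66,fy=2.66,interpolation=cv2.INTER_CUBIC))
E
```

```text
mat ((549.406494140625, 23.322174072265625), (229.7757110595703, 309.5995788574219), 6.139645576477051) [548.35394   23.446798]
steel_block ((558.799072265625, -79.79570007324219), (64.07235717773438, 65.90959167480469), 6.726260185241699) [559.45355 -79.67735]
die ((496.5245361328125, 361.7375183105469), (59.91899490356445, 136.2701416015625), 78.28472900390625) [500.51584 364.01236]
ejector_lever ((458.6575927734375, 375.5672302246094), (51.71990203857422, 25.692222595214844), 2.8051505088806152) [455.3434  371.59308]
```

View pics/topc.png

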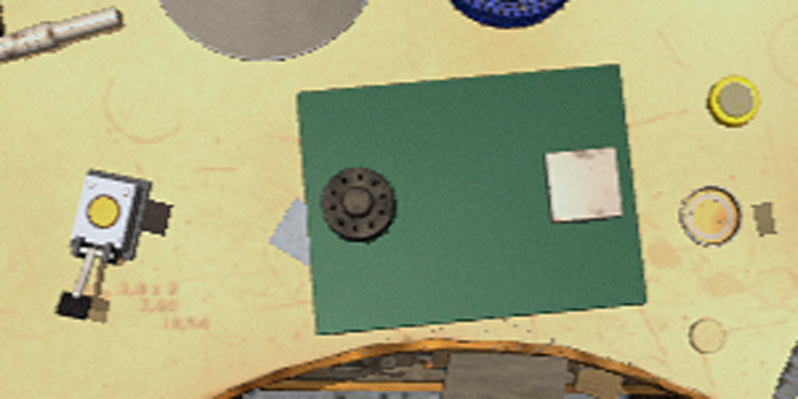

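View pics/side0.png

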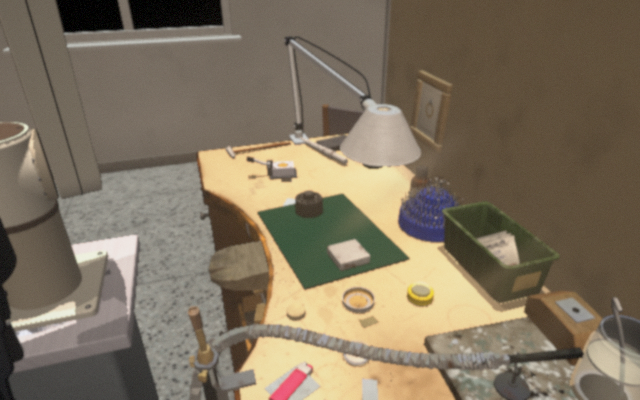

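View pics/top0.png

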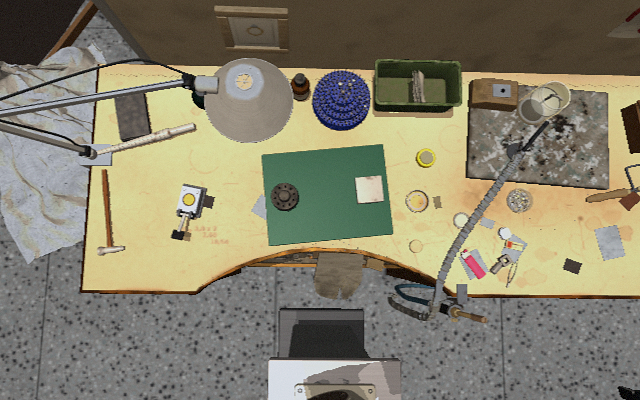

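```bash
python3 - <<'E'
from h import *
from scipy.optimize import least_squares
t=camera('top');s=camera('side')
# lamp shade: circle radius R centre x,y,z ; top lower edge (250,142), side extents left 343, right 421, bottom ~ (380,165)
a=np.linspace(0,2*np.pi,90)
def f(v):
    C=[[v[0]+v[3]*np.cos(b),v[1]+v[3]*np.sin(b),v[2]] for b in a]
    T=np.array([proj(t,c) for c in C]);S=np.array([proj(s,c) for c in C])
    return [T[:,1].max()-142,T[:,0].min()-209,T[:,0].max()-289,S[:,0].min()-342,S[:,0].max()-421,S[:,1].max()-165]
r=least_squares(f,[.75,.13,.25,.1]);print(r.x,r.fun)
E
```

```text
[0.75677681 0.21087853 0.10033338 0.09752765] [-1.38781771 -1.51982602  2.15426933  0.55789599 -2.13468452  0.47590284]
```

```bash
python3 - <<'E'
from h import *
t=camera('top');s=camera('side')
P=lambda p:np.array(p['K'])@np.array(p['view'])[:3]
def tri(a,b):
    X=cv2.triangulatePoints(P(t),P(s),np.array(a,float).reshape(2,1),np.array(b,float).reshape(2,1)).ravel();X=X[:3]/X[3]
    return X.round(3),proj(t,X).round(),proj(s,X).round()
print(tri((547,123),(582,351)),tri((512,152),(505,358)),tri((440,302),(205,355)))
# neck curve: for side pts, find matching top point on neck polyline
L=np.array([(512,152),(485,195),(463,230),(448,260),(438,290),(432,315)],float)
for b in[(470,362),(420,357),(370,347),(320,335),(265,328),(230,338)]:
    best=None
    for i in range(5):
        for k in np.linspace(0,1,20):
            a=L[i]+k*(L[i+1]-L[i]);X,pt,ps=tri(a,b);e=np.hypot(*(ps-b))+np.hypot(*(pt-a))
            if best is None or e<best[0]:best=(e,X)
    print(b,best)
print(proj(t,[.14,-.48,.3]))
E
```

```text
(array([ 0.713, -0.487,  0.112]), array([547., 122.]), array([581., 351.])) (array([ 0.657, -0.428,  0.056]), array([513., 151.]), array([503., 359.])) (array([ 0.278, -0.255,  0.009]), array([440., 306.]), array([212., 355.]))
(470, 362) (np.float64(1.633768135725907), array([ 0.622, -0.41 ,  0.042]))
(420, 357) (np.float64(1.499306998973933), array([ 0.562, -0.374,  0.033]))
(370, 347) (np.float64(1.3721614637823838), array([ 0.501, -0.333,  0.032]))
(320, 335) (np.float64(1.5289408221642724), array([ 0.437, -0.293,  0.037]))
(265, 328) (np.float64(0.42432935517359527), array([ 0.361, -0.257,  0.04 ]))
(230, 338) (np.float64(0.0744322927564406), array([ 0.308, -0.244,  0.024]))
[618.21170746 407.65460062]
```

Call:
drive_tool(increments=[[[33,23,-9],[0,0,6.65],1],[[33,23,-9],[0,0,6.65],1],[[33,23,-9],[0,0,6.65],1],[[33,23,-9],[0,0,6.65],1],[[33,23,-9],[0,0,6.65],1],[[33,23,-9],[0,0,6.65],1],[[33,23,-9],[0,0,6.65],1],[[33,23,-9],[0,0,6.65],1]])

```text
clock: 2.12
eef_pos: [0.4055, -0.2947, 0.1591]
tool_rot: [0.82, 0.572, 0.0, 0.0]
ft_force: [0.4, -0.2, 0.2]
grip_width: 0.085
grasp_force: 0.0
```

Call:
drive_tool(increments=[[[33,23,-9],[0,0,6.65],1],[[33,23,-9],[0,0,6.65],1],[[33,23,-9],[0,0,6.65],1],[[33,23,-9],[0,0,6.65],1],[[0,0,0],[0,0,0],1],[[0,0,0],[0,0,0],1]])

```text
clock: 2.62
eef_pos: [0.537, -0.2021, 0.122]
tool_rot: [0.667, 0.745, -0.0, -0.001]
ft_force: [-0.5, 1.0, -0.9]
grip_width: 0.0852
grasp_force: 0.0
```

```bash
cat > loc.py <<'E'
import sys
from h import *
o=get_obs();print(o['clock'],o['eef_pos'].round(4),o['tool_rot'].round(3),o['joint_pos'].round(2),o['grip_width'].round(4))
S=dict(tin=(.029,.012),pot=(.0235,.024),wax=(.016,.01),drill_drum=(.0335,.05),blank=(.014,.016))
for c in sys.argv[1].split(','):
    p=camera(c)
    for a in sys.argv[2:]:
        q,z=a.split(':');s=silhouettes(q,p)
        if s: print(c,q,round(s[0]['conf'],2),s[0]['bbox'],*fitcyl(p,s[0]['region'],*S[q],float(z)))
    if c=='wrist': save(p,'w%d.png'%(o['clock']*100))
E
python3 loc.py wrist,top tin:0
```

```text
Traceback (most recent call last):
  File "loc.py", line 3, in <module>
    o=get_obs();print(o['clock'],o['eef_pos'].round(4),o['tool_rot'].round(3),o['joint_pos'].round(2),o['grip_width'].round(4))
                                                                                                      ^^^^^^^^^^^^^^^^^^^^^
AttributeError: 'float' object has no attribute 'round'
```

```bash
sed -i "s/o\['grip_width'\].round(4)/o['grip_width']/" loc.py; python3 loc.py wrist,top tin:0; ls pics
```

```text
2.6167 [ 0.537  -0.2021  0.122 ] [ 0.667  0.745 -0.    -0.001] [-0.36  0.45  0.02  1.14 -0.    1.1 ] 0.08523541380116274
wrist tin 0.95 [288.7, 171.4, 352.8, 229.5] [ 0.53829131 -0.20500807] [-0.2 -0.6  0.2  0.7]
top tin 0.82 [405.6, 186.2, 429.8, 213.5] [ 0.53457429 -0.2049531 ] [-0.6 -0.3  0.6  0.2]
side0.png
top0.png
topc.png
w261.png
```

Call:
drive_tool(increments=[[[0,-1,-30],[0,0,0],1],[[0,-1,-30],[0,0,0],1],[[0,0,-30],[0,0,0],1],[[0,0,-18],[0,0,0],1],[[0,0,-8],[0,0,0],1],[[0,0,-3],[0,0,0],1],[[0,0,0],[0,0,0],0.4],[[0,0,0],[0,0,0],0.4]])

```text
clock: 3.48
eef_pos: [0.537, -0.2069, 0.0059]
tool_rot: [0.669, 0.743, 0.0, 0.001]
ft_force: [-0.1, 0.1, 0.3]
grip_width: 0.0639
grasp_force: 0.0
```

Call:
drive_tool(increments=[[[0,0,0],[0,0,0],0.4],[[0,0,0],[0,0,0],0.4],[[0,0,0],[0,0,0],0.4],[[0,0,0],[0,0,0],0.4]])

```text
clock: 3.82
eef_pos: [0.5374, -0.2069, 0.0074]
tool_rot: [0.669, 0.743, 0.0, 0.002]
ft_force: [-1.9, -0.1, 6.3]
grip_width: 0.0516
grasp_force: 61.1
```

Call:
drive_tool(increments=[[[0,0,5],[0,0,0],0.4],[[0,0,20],[0,0,0],0.4],[[0,0,30],[0,0,0],0.4],[[0,0,35],[0,0,0],0.4],[[0,0,0],[0,0,0],0.4]])

```text
clock: 4.23
eef_pos: [0.5411, -0.2079, 0.1029]
tool_rot: [0.669, 0.744, 0.003, 0.007]
ft_force: [1.7, -0.5, 0.1]
grip_width: 0.0509
grasp_force: 62.3
```

```bash
python3 loc.py wrist tin:0.09
```

```text
4.2333 [ 0.5411 -0.2079  0.1029] [0.669 0.744 0.003 0.007] [-0.37  0.47 -0.01  1.08  0.    1.1 ] 0.050889060716034475
wrist tin 0.63 [269.0, 197.8, 370.0, 297.1] [ 0.5423723  -0.20879998] [ 0.4  0.5 -0.4 -0.6]
```

```bash
ls pics; python3 - <<'E'
from h import *
a=cv2.imread('pics/w428.png') if 0 else cv2.imread('pics/w423.png')
cv2.imwrite('pics/w423c.png',cv2.resize(a[120:400,160:480],None,fx=1.8,fy=1.8))
E
```

```text
side0.png
top0.png
topc.png
w261.png
w423.png
```

View pics/w423c.png

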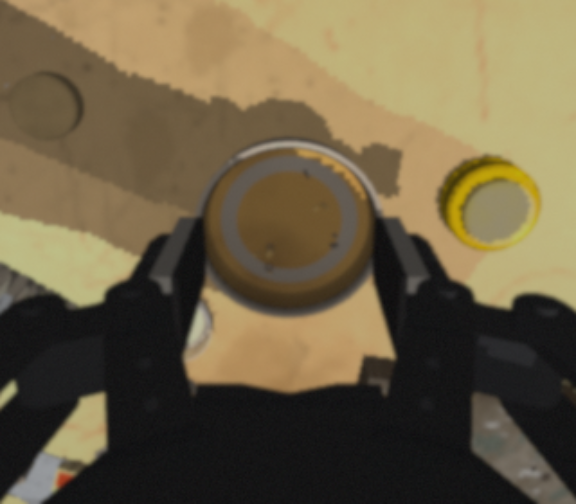

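Call:
drive_tool(increments=[[[1,38,0],[0,0,0],0.4],[[1,39,0],[0,0,0],0.4],[[1,39,0],[0,0,0],0.4],[[1,39,0],[0,0,0],0.4],[[1,39,0],[0,0,0],0.4],[[1,38,0],[0,0,0],0.4],[[0,0,0],[0,0,0],0.4],[[0,0,0],[0,0,0],0.4]])

```text
clock: 5.0
eef_pos: [0.5412, 0.0281, 0.0934]
tool_rot: [0.667, 0.745, -0.001, -0.001]
ft_force: [-0.4, -0.8, -0.6]
grip_width: 0.034
grasp_force: 0.0
```

```bash
python3 loc.py wrist,top,side tin:0.095
```

```text
5.0 [0.5412 0.0281 0.0934] [ 0.667  0.745 -0.001 -0.001] [ 0.05  0.42 -0.11  1.04 -0.    1.51] 0.03401529978216367
top tin 0.74 [405.0, 171.7, 424.6, 199.0] [ 0.559404   -0.17297559] [-2.2 -1.9  2.1  1.8]
side tin 0.65 [359.0, 277.5, 390.5, 309.1] [ 0.52663252 -0.28955928] [-4.1 -5.6  3.2  1.1]
```

```bash
python3 loc.py top,side tin:0 steel_block:0 2>/dev/null; python3 - <<'E'
from h import *
a=camera('side')['image'][180:330,240:460,::-1]; b=camera('top')['image'][130:280,240:460,::-1]
cv2.imwrite('pics/now.png',cv2.resize(np.vstack([a,b]),None,fx=2,fy=2,interpolation=cv2.INTER_CUBIC))
E
```

```text
5.3 [0.5419 0.0245 0.0941] [ 0.67   0.743 -0.    -0.   ] [ 0.05  0.42 -0.11  1.04 -0.    1.51] 0.03395777276272335
top tin 0.85 [399.2, 170.5, 427.5, 196.1] [ 0.5749668 -0.1942107] [-0.  -0.2  0.   0.2]
side tin 0.76 [363.4, 279.5, 390.3, 306.0] [ 0.57499266 -0.19412484] [-0.8 -1.4  0.8  0.9]
```

View pics/now.png

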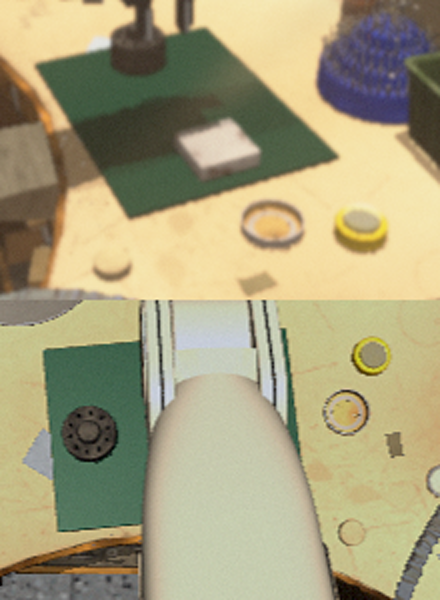

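Call:
drive_tool(increments=[[[2.5,-16.8,0],[0,0,6.92],0.9],[[2.5,-16.8,0],[0,0,6.92],0.9],[[2.5,-16.8,0],[0,0,6.92],0.9],[[2.5,-16.8,0],[0,0,6.92],0.9],[[2.5,-16.8,0],[0,0,6.92],0.9],[[2.5,-16.8,0],[0,0,6.92],0.9],[[2.5,-16.8,0],[0,0,6.92],0.9],[[2.5,-16.8,0],[0,0,6.92],0.9]])

```text
clock: 6.37
eef_pos: [0.5621, -0.1092, 0.0943]
tool_rot: [0.244, 0.97, -0.0, -0.0]
ft_force: [1.0, 0.2, -0.3]
grip_width: 0.0768
grasp_force: 0.0
```

Call:
drive_tool(increments=[[[2.5,-16.8,0],[0,0,6.92],0.9],[[2.5,-16.8,0],[0,0,6.92],0.9],[[2.5,-16.8,0],[0,0,6.92],0.9],[[2.5,-16.8,0],[0,0,6.92],0.9],[[2.5,-16.8,0],[0,0,6.92],0.9],[[0,0,0],[0,0,0],0.9],[[0,0,0],[0,0,0],0.9],[[0,0,0],[0,0,0],0.9]])

```text
clock: 7.03
eef_pos: [0.5742, -0.1919, 0.0941]
tool_rot: [-0.052, 0.999, 0.0, -0.0]
ft_force: [-0.8, -0.1, -0.2]
grip_width: 0.0768
grasp_force: 0.0
```

```bash
python3 loc.py wrist,top tin:0
```

```text
7.0333 [ 0.5742 -0.1919  0.0941] [-0.052  0.999  0.    -0.   ] [-0.32  0.53  0.08  1.11  0.   -0.43] 0.07679663015245622
wrist tin 0.65 [284.5, 175.8, 351.9, 243.3] [ 0.57663364 -0.19439715] [-0.3 -0.8  0.3  1. ]
top tin 0.66 [404.5, 183.2, 425.2, 198.9] [ 0.56335226 -0.19529808] [-0.5 -5.7  0.5  4.8]
```

Call:
drive_tool(increments=[[[1,-1,-30],[0,0,0],0.9],[[0,-1,-30],[0,0,0],0.9],[[0,0,-22],[0,0,0],0.9],[[0,0,-10],[0,0,0],0.9],[[0,0,-4],[0,0,0],0.9],[[0,0,0],[0,0,0],0.9],[[0,0,0],[0,0,0],0.9]])

```text
clock: 7.82
eef_pos: [0.5766, -0.1945, -0.0005]
tool_rot: [-0.053, 0.999, -0.0, 0.001]
ft_force: [-0.0, 0.2, 1.3]
grip_width: 0.0769
grasp_force: 0.0
```

Call:
drive_tool(increments=[[[0,0,-1],[0,0,0],0.6],[[0,0,0],[0,0,0],0.6],[[0,0,0],[0,0,0],0.6],[[0,0,0],[0,0,0],0.6]])

```text
clock: 8.15
eef_pos: [0.5771, -0.1949, -0.0002]
tool_rot: [-0.052, 0.999, -0.001, 0.002]
ft_force: [-1.1, 0.6, 5.1]
grip_width: 0.0542
grasp_force: 62.5
```

Call:
drive_tool(increments=[[[0,0,4],[0,0,0],0.6],[[0,0,12],[0,0,0],0.6],[[0,0,12],[0,0,0],0.6],[[0,0,0],[0,0,0],0.6],[[0,0,0],[0,0,0],0.6],[[0,0,0],[0,0,0],0.6]])

```text
clock: 8.65
eef_pos: [0.5755, -0.1944, 0.0255]
tool_rot: [-0.053, 0.999, -0.0, 0.0]
ft_force: [-0.4, 1.0, -0.7]
grip_width: 0.0541
grasp_force: 63.0
```

```bash
python3 loc.py wrist,side tin:0.03; python3 - <<'E'
from h import *
a=camera('side')['image'][230:330,300:440,::-1]
cv2.imwrite('pics/now2.png',cv2.resize(a,None,fx=4,fy=4,interpolation=cv2.INTER_CUBIC))
E
```

```text
8.65 [ 0.5755 -0.1944  0.0255] [-0.053  0.999 -0.     0.   ] [-0.33  0.61  0.    0.97 -0.   -0.43] 0.054089361986487276
wrist tin 0.75 [270.2, 203.7, 373.8, 308.0] [ 0.57447191 -0.19478222] [-3.9 -1.   3.9  4.2]
```

View pics/now2.png

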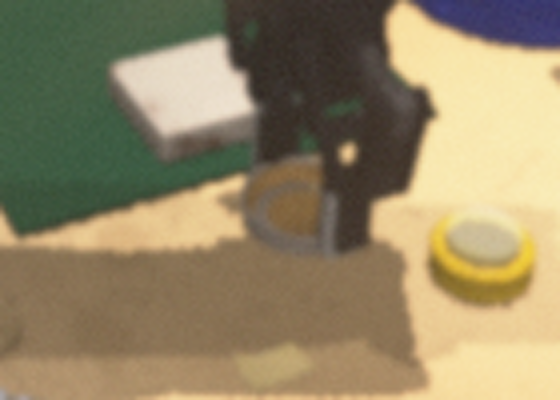

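Call:
drive_tool(increments=[[[0,0,15],[0,0,0],0.6],[[0,0,25],[0,0,0],0.6],[[-1,8,15],[0,0,0],0.6],[[-2,18,0],[0,0,0],0.6],[[-3,24,0],[0,0,0],0.6],[[-3,24,0],[0,0,0],0.6],[[-3,24,0],[0,0,0],0.6],[[-3,24,0],[0,0,0],0.6]])

```text
clock: 9.57
eef_pos: [0.56, -0.0714, 0.08]
tool_rot: [-0.052, 0.999, 0.0, -0.0]
ft_force: [0.5, -0.0, -0.1]
grip_width: 0.0541
grasp_force: 63.1
```

Call:
drive_tool(increments=[[[-3,24,0],[0,0,0],0.6],[[-3,24,0],[0,0,0],0.6],[[-3,24,0],[0,0,0],0.6],[[-2,18,0],[0,0,0],0.6],[[-1,6,0],[0,0,0],0.6],[[0,0,0],[0,0,0],0.6],[[0,0,0],[0,0,0],0.6],[[0,0,0],[0,0,0],0.6]])

```text
clock: 10.23
eef_pos: [0.5486, 0.0225, 0.0802]
tool_rot: [-0.052, 0.999, -0.0, -0.0]
ft_force: [0.1, 0.3, 0.2]
grip_width: 0.0541
grasp_force: 63.1
```

```bash
python3 loc.py wrist,side tin:0.081 drill_drum:0.006
```

```text
10.2333 [0.5486 0.0225 0.0802] [-0.052  0.999 -0.    -0.   ] [ 0.04  0.45 -0.11  1.01 -0.   -0.06] 0.054125480255838986
wrist tin 0.73 [266.6, 206.5, 373.7, 310.1] [0.5494329  0.02216117] [-2.8 -0.8  2.8  1.5]
wrist drill_drum 0.88 [411.2, 173.2, 519.2, 272.4] [0.54061006 0.11740585] [-14.5  -2.    1.2  11.3]
side tin 0.8 [312.6, 192.5, 324.5, 211.8] [0.53370757 0.02434741] [-6.9 -1.4  6.6  0.8]
side drill_drum 0.61 [298.2, 191.7, 327.6, 218.7] [0.53912666 0.12271307] [-0.4 -4.   0.4  1.2]
```

Call:
drive_tool(increments=[[[0,1,-25],[0,0,0],0.6],[[0,0,-25],[0,0,0],0.6],[[0,0,-15],[0,0,0],0.6],[[0,0,-6],[0,0,0],0.6],[[0,0,-2],[0,0,0],0.6],[[0,0,0],[0,0,0],0.6],[[0,0,0],[0,0,0],0.6]])

```text
clock: 11.12
eef_pos: [0.5495, 0.0246, 0.0083]
tool_rot: [-0.052, 0.999, -0.0, 0.001]
ft_force: [0.1, 0.2, -0.5]
grip_width: 0.0543
grasp_force: 63.1
```

Call:
drive_tool(increments=[[[-1,-1,-2],[0,0,0],0.6],[[0,0,0],[0,0,0],0.6],[[0,0,0],[0,0,0],0.8],[[0,0,0],[0,0,0],0.8],[[0,0,0],[0,0,0],0.8],[[0,0,0],[0,0,0],0.8],[[0,0,5],[0,0,0],0.8],[[0,0,20],[0,0,0],0.8]])

```text
clock: 11.78
eef_pos: [0.5447, 0.0235, 0.0279]
tool_rot: [-0.053, 0.999, 0.0, -0.003]
ft_force: [0.2, -0.6, 0.1]
grip_width: 0.0685
grasp_force: 0.0
```

Call:
drive_tool(increments=[[[0,0,30],[0,0,0],0.8],[[0,0,30],[0,0,0],0.8],[[9,-25,0],[0,0,0],0.8],[[9,-25,0],[0,0,0],0.8],[[9,-25,0],[0,0,0],0.8],[[9,-25,0],[0,0,0],0.8],[[9,-25,0],[0,0,0],0.8],[[9,-25,0],[0,0,0],0.8]])

```text
clock: 12.45
eef_pos: [0.6018, -0.1276, 0.0908]
tool_rot: [-0.053, 0.999, -0.0, 0.0]
ft_force: [0.2, 0.5, 0.6]
grip_width: 0.0684
grasp_force: 0.0
```

Call:
drive_tool(increments=[[[10,-25,0],[0,0,0],0.8],[[10,-25,0],[0,0,0],0.8],[[10,-25,0],[0,0,0],0.8],[[10,-25,0],[0,0,0],0.8],[[0,0,0],[0,0,0],0.8],[[0,0,0],[0,0,0],0.8]])

```text
clock: 12.95
eef_pos: [0.6415, -0.2279, 0.09]
tool_rot: [-0.051, 0.999, 0.0, -0.0]
ft_force: [-0.6, 1.0, -0.1]
grip_width: 0.0683
grasp_force: 0.0
```

```bash
python3 loc.py wrist pot:0; python3 loc.py side,top tin:0.006 pot:0
```

```text
12.95 [ 0.6415 -0.2279  0.09  ] [-0.051  0.999  0.    -0.   ] [-0.34  0.68  0.33  1.22  0.   -0.44] 0.06829639604511786
wrist pot 0.57 [291.5, 184.3, 348.9, 246.0] [ 0.64596009 -0.22650898] [-1.1 -1.8  1.1  2.8]
13.05 [ 0.641  -0.2258  0.0901] [-0.053  0.999  0.    -0.   ] [-0.34  0.68  0.32  1.22  0.   -0.44] 0.06846805712539059
side tin 0.95 [311.9, 221.9, 336.0, 242.2] [0.54552433 0.02350411] [-0.7 -0.5  0.7  0.3]
side pot 0.95 [406.5, 284.0, 435.6, 305.8] [ 0.64361386 -0.22828757] [-1.2 -2.8  1.1  1.2]
top tin 0.58 [315.7, 182.1, 337.3, 207.8] [0.54534837 0.02394373] [-0.3 -0.4  0.3  0.4]
top pot 0.61 [413.6, 157.4, 435.5, 166.4] [ 0.6352141  -0.22396935] [-0.5 -3.4  0.5  3.8]
```

Call:
drive_tool(increments=[[[2,-1,-30],[0,0,0],0.8],[[1,0,-30],[0,0,0],0.8],[[0,0,-18],[0,0,0],0.8],[[0,0,-8],[0,0,0],0.8],[[0,0,-3],[0,0,0],0.8],[[0,0,0],[0,0,0],0.8],[[0,0,0],[0,0,0],0.45],[[0,0,0],[0,0,0],0.45]])

```text
clock: 14.02
eef_pos: [0.646, -0.2278, 0.0035]
tool_rot: [-0.053, 0.999, -0.001, 0.002]
ft_force: [-0.2, -0.2, 7.2]
grip_width: 0.0454
grasp_force: 10.2
```

Call:
drive_tool(increments=[[[0,0,0],[0,0,0],0.45],[[0,0,0],[0,0,0],0.45],[[0,0,0],[0,0,0],0.45]])

```text
clock: 14.27
eef_pos: [0.6463, -0.228, 0.0041]
tool_rot: [-0.053, 0.999, -0.001, 0.002]
ft_force: [-1.0, 0.2, 6.4]
grip_width: 0.0431
grasp_force: 61.4
```

Call:
drive_tool(increments=[[[0,0,10],[0,0,0],0.45],[[0,0,25],[0,0,0],0.45],[[0,0,25],[0,0,0],0.45],[[-1,8,10],[0,0,0],0.45],[[-1,18,0],[0,0,0],0.45],[[-2,26,0],[0,0,0],0.45],[[-2,26,0],[0,0,0],0.45],[[-2,26,0],[0,0,0],0.45]])

```text
clock: 14.93
eef_pos: [0.6348, -0.1207, 0.0697]
tool_rot: [-0.053, 0.999, 0.001, -0.001]
ft_force: [0.0, 0.7, -0.0]
grip_width: 0.0428
grasp_force: 60.9
```

Call:
drive_tool(increments=[[[-2,26,0],[0,0,0],0.45],[[-2,26,0],[0,0,0],0.45],[[-2,26,0],[0,0,0],0.45],[[-2,26,0],[0,0,0],0.45],[[-2,26,0],[0,0,0],0.45],[[-2,18,0],[0,0,0],0.45],[[0,8,0],[0,0,0],0.45],[[0,0,0],[0,0,0],0.45]])

```text
clock: 15.6
eef_pos: [0.623, 0.0357, 0.0701]
tool_rot: [-0.055, 0.999, 0.0, -0.001]
ft_force: [-0.1, -0.1, -0.3]
grip_width: 0.0429
grasp_force: 60.9
```

```bash
python3 loc.py wrist,side pot:0.068
```

```text
15.6 [0.623  0.0357 0.0701] [-0.055  0.999  0.    -0.001] [ 0.06  0.59  0.11  1.09  0.   -0.05] 0.042862428550119
wrist pot 0.7 [276.9, 212.6, 361.3, 303.7] [0.62445044 0.03536358] [-6.  -1.5  6.1 12.1]
side pot 0.6 [346.0, 189.5, 359.5, 205.4] [0.60848015 0.02961197] [-6.8 -2.8  4.1  1.2]
```

Call:
drive_tool(increments=[[[2,-2,-25],[0,0,0],0.45],[[2,-1,-20],[0,0,0],0.45],[[0,0,-10],[0,0,0],0.45],[[0,0,-4],[0,0,0],0.45],[[0,0,0],[0,0,0],0.45],[[0,0,0],[0,0,0],0.45]])

```text
clock: 16.3
eef_pos: [0.629, 0.0291, 0.0129]
tool_rot: [-0.052, 0.999, 0.0, 0.0]
ft_force: [0.8, -0.4, 0.6]
grip_width: 0.0428
grasp_force: 60.9
```

Call:
drive_tool(increments=[[[0,0,-3],[0,0,0],0.45],[[0,0,0],[0,0,0],0.45],[[0,0,0],[0,0,0],0.8],[[0,0,0],[0,0,0],0.8],[[0,0,0],[0,0,0],0.8],[[0,0,0],[0,0,0],0.8],[[0,0,10],[0,0,0],0.8],[[0,0,25],[0,0,0],0.8]])

```text
clock: 16.97
eef_pos: [0.6252, 0.0295, 0.0412]
tool_rot: [-0.053, 0.999, 0.0, -0.004]
ft_force: [-0.6, -0.5, -0.2]
grip_width: 0.0682
grasp_force: 0.0
```

Call:
drive_tool(increments=[[[0,0,30],[0,0,0],0.8],[[-10,0,35],[0,0,0],0.8],[[-30,20,10],[0,0,0],0.6],[[-30,25,0],[0,0,0],0.3],[[-30,25,0],[0,0,0],0],[[-10,20,0],[0,0,0],0],[[0,0,0],[0,0,0],0],[[0,0,0],[0,0,0],0]])

```text
clock: 17.63
eef_pos: [0.5184, 0.1206, 0.1205]
tool_rot: [-0.054, 0.999, -0.0, 0.001]
ft_force: [0.0, 0.6, -0.7]
grip_width: -0.0004
grasp_force: 0.0
```

```bash
python3 loc.py side,top pot:0.006 tin:0.006 blank:0.014; python3 - <<'E'
from h import *
p=camera('top');print(get_obs()['eef_pos'])
for q,z in[('die',.02),('ejector_lever',.05),('lever_pad',.05)]:
  for s in silhouettes(q,p)[:1]:
    c=max(cv2.findContours(s['region'].astype(np.uint8),cv2.RETR_EXTERNAL,cv2.CHAIN_APPROX_NONE)[0],key=len)[:,0]
    print(q,s['conf'],s['bbox'])
x0,y0=160,170
cv2.imwrite('pics/die.png',cv2.resize(p['image'][y0:y0+80,x0:x0+100,::-1],None,fx=7,fy=7,interpolation=cv2.INTER_CUBIC))
E
```

```text
17.6333 [0.5184 0.1206 0.1205] [-0.054  0.999 -0.     0.001] [ 0.23  0.38 -0.11  1.09 -0.    0.12] -0.0004324674348859101
side pot 0.65 [349.6, 210.7, 368.6, 230.1] [0.62768662 0.02361085] [-0.2 -0.6  0.2  0.5]
side tin 0.77 [312.2, 220.4, 335.6, 242.5] [0.54552433 0.02350411] [-0.7 -0.5  0.7  0.3]
top pot 0.51 [314.1, 150.0, 332.4, 171.0] [0.62734118 0.03012532] [-0.1 -0.7  0.1  0.7]
top tin 0.88 [315.8, 181.1, 336.4, 208.7] [0.54538486 0.02145746] [-0.3  0.6  0.3 -0.6]
top blank 0.44 [184.5, 195.0, 194.2, 205.3] [0.5276528  0.35996453] [-0.6 -0.1  0.6  0.1]
[0.51878757 0.11900224 0.11906119]
die 0.93 [168.6, 184.6, 204.9, 237.2]
ejector_lever 0.43 [172.6, 213.1, 183.5, 240.1]
lever_pad 0.44 [173.1, 212.1, 185.8, 241.1]
```

View pics/die.png

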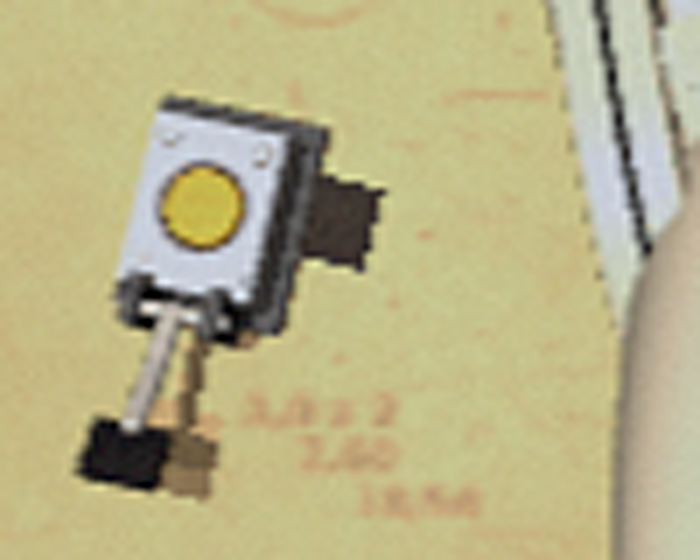

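```bash
python3 - <<'E'
from h import *
p=camera('top')
A=ray(p,160+125/7,170+455/7,.052);B=ray(p,160+202/7,170+207/7,.03)
print(A,B,np.hypot(*(A-B)[:2]),np.degrees(np.arctan2(*(B-A)[1::-1])))
E
```

```text
[0.44124689 0.37449689 0.052     ] [0.5278811  0.35845504 0.03      ] 0.08810691252397365 -10.490503791173797
```

Call:
drive_tool(increments=[[[-9.8,32,-2],[0,0,-2.1],0],[[-9.8,32,-2],[0,0,-2.1],0],[[-9.8,32,-2],[0,0,-2.1],0],[[-9.8,32,-2],[0,0,-2.1],0],[[-9.8,32,-2],[0,0,-2.1],0],[[-9.8,32,-2],[0,0,-2.1],0],[[-9.8,32,-2],[0,0,-2.1],0],[[-9.8,32,-2],[0,0,-2.1],0]])

```text
clock: 18.95
eef_pos: [0.4394, 0.3771, 0.1033]
tool_rot: [0.095, 0.995, 0.0, 0.0]
ft_force: [0.4, -0.1, -0.0]
grip_width: -0.0002
grasp_force: 0.0
```

Call:
drive_tool(increments=[[[0,0,-15],[0,0,0],0],[[0,0,-15],[0,0,0],0],[[0,0,0],[0,0,0],0],[[0,0,0],[0,0,0],0]])

```text
clock: 19.28
eef_pos: [0.4392, 0.3751, 0.0724]
tool_rot: [0.094, 0.996, -0.001, -0.001]
ft_force: [0.2, -0.2, 0.0]
grip_width: 0.0001
grasp_force: 0.0
```

Now press from z≈72 to ≈30 mm.

Call:
drive_tool(increments=[[[0,0,-10],[0,0,0],0],[[0,0,-8],[0,0,0],0],[[0,0,-8],[0,0,0],0],[[0,0,-6],[0,0,0],0],[[0,0,-5],[0,0,0],0],[[0,0,-3],[0,0,0],0],[[0,0,-2],[0,0,0],0],[[0,0,0],[0,0,0],0]])

```text
clock: 19.95
eef_pos: [0.4395, 0.3757, 0.0318]
tool_rot: [0.094, 0.996, 0.0, -0.001]
ft_force: [-4.4, -0.1, 7.0]
grip_width: -0.0001
grasp_force: 4.0
```

Call:
drive_tool(increments=[[[0,0,-1.5],[0,0,0],0],[[0,0,0],[0,0,0],0],[[0,0,0],[0,0,0],0],[[0,0,0],[0,0,0],0]])

```text
clock: 20.28
eef_pos: [0.4396, 0.3758, 0.0315]
tool_rot: [0.094, 0.996, 0.0, -0.0]
ft_force: [-5.9, -2.1, 12.0]
grip_width: 0.0001
grasp_force: 6.4
```

Call:
drive_tool(increments=[[[0,0,10],[0,0,0],0],[[0,0,30],[0,0,0],0],[[0,0,35],[0,0,0],0.3],[[22,-4,15],[0,0,0],0.6],[[22,-4,0],[0,0,0],0.6],[[22,-4,0],[0,0,0],0.6],[[22,-5,0],[0,0,0],0.6],[[0,0,0],[0,0,0],0.6]])

```text
clock: 20.95
eef_pos: [0.5327, 0.3571, 0.1199]
tool_rot: [0.096, 0.995, 0.0, 0.002]
ft_force: [0.4, 1.3, 0.7]
grip_width: 0.0513
grasp_force: 0.0
```

Call:
drive_tool(increments=[[[0,0,0],[0,0,0],0.6],[[0,0,0],[0,0,0],0.6]])

```text
clock: 21.12
eef_pos: [0.5278, 0.3582, 0.1194]
tool_rot: [0.094, 0.996, -0.0, -0.0]
ft_force: [0.2, 0.3, -0.6]
grip_width: 0.0511
grasp_force: 0.0
```

```bash
python3 loc.py wrist,side blank:0.025; cp pics/w20*.png pics/x.png 2>/dev/null; ls pics
```

```text
21.1167 [0.5278 0.3582 0.1194] [ 0.094  0.996 -0.    -0.   ] [ 0.6   0.58  0.22  1.21 -0.    0.78] 0.05113989009572358
side blank 0.45 [278.8, 162.0, 286.5, 168.6] [0.53089563 0.35587097] [-0.7 -1.3  0.7  1. ]
die.png
now.png
now2.png
side0.png
top0.png
topc.png
w1023.png
w1295.png
w1560.png
w2111.png
w261.png
w423.png
w423c.png
w500.png
w703.png
w865.png
```

View pics/w2111.png

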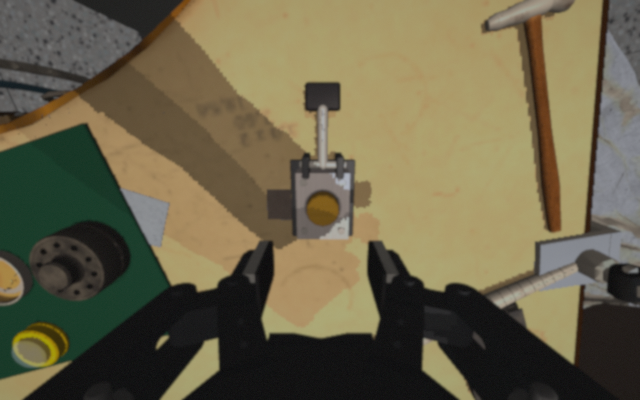

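```bash
python3 - <<'E'
from h import *
p=camera('wrist')
m=p['image'].astype(int); y=((m[:,:,0]-m[:,:,2]>90)&(m[:,:,0]>150)).astype(np.uint8)
n,l,s,c=cv2.connectedComponentsWithStats(y);print([(s[i].tolist(),c[i].round(1).tolist(),ray(p,*c[i],.041).round(4)) for i in range(1,n) if s[i,4]>150])
print(proj(p,[.5278,.3584,.041]),proj(p,[.5278,.3584,.03]))
E
```

```text
[([0, 262, 18, 26, 288], [6.2, 275.8], array([0.5381, 0.0688, 0.041 ])), ([14, 332, 42, 33, 271], [40.1, 344.2], array([0.6138, 0.064 , 0.041 ]))]
[320.62276167 208.67046774] [320.61742459 204.81586986]
```

Call:
drive_tool(increments=[[[0,0,-30],[0,0,0],0.6],[[0,0,-28],[0,0,0],0.6],[[0,0,-15],[0,0,0],0.6],[[0,0,-8],[0,0,0],0.6],[[0,0,-5],[0,0,0],0.6],[[0,0,0],[0,0,0],0.6],[[0,0,0],[0,0,0],0.6]])

```text
clock: 21.95
eef_pos: [0.5287, 0.3592, 0.0348]
tool_rot: [0.094, 0.996, 0.001, 0.001]
ft_force: [0.6, -0.4, -0.8]
grip_width: 0.051
grasp_force: 0.0
```

Call:
drive_tool(increments=[[[0,0,-1.5],[0,0,0],0.15],[[0,0,0],[0,0,0],0.15],[[0,0,0],[0,0,0],0.15],[[0,0,0],[0,0,0],0.15],[[0,0,0],[0,0,0],0.15],[[0,0,0],[0,0,0],0.15]])

```text
clock: 22.45
eef_pos: [0.5289, 0.3592, 0.0334]
tool_rot: [0.094, 0.996, 0.001, 0.001]
ft_force: [-0.6, -0.1, 4.6]
grip_width: 0.0243
grasp_force: 58.9
```

Call:
drive_tool(increments=[[[0,0,8],[0,0,0],0.15],[[0,0,15],[0,0,0],0.15],[[0,0,30],[0,0,0],0.15],[[0,0,30],[0,0,0],0.15],[[1,-15,5],[0,0,1.4],0.15],[[2,-28,0],[0,0,1.4],0.15],[[2,-35,0],[0,0,1.4],0.15],[[2,-35,0],[0,0,1.4],0.15]])

```text
clock: 23.12
eef_pos: [0.5344, 0.2447, 0.1202]
tool_rot: [0.044, 0.999, -0.0, -0.0]
ft_force: [0.6, -0.2, -0.4]
grip_width: 0.0244
grasp_force: 59.4
```

Call:
drive_tool(increments=[[[3,-35,0],[0,0,1.4],0.15],[[3,-35,0],[0,0,1.4],0.15],[[3,-35,0],[0,0,1.4],0.15],[[3,-35,0],[0,0,1.4],0.15],[[3,-35,0],[0,0,1.4],0.15],[[3,-35,0],[0,0,1.4],0.15],[[2,-35,0],[0,0,1.4],0.15],[[2,-35,0],[0,0,1.2],0.15]])

```text
clock: 23.78
eef_pos: [0.5562, -0.0362, 0.1201]
tool_rot: [-0.051, 0.999, -0.0, -0.001]
ft_force: [0.2, -0.2, -0.7]
grip_width: 0.0236
grasp_force: 59.4
```

Call:
drive_tool(increments=[[[2,-30,0],[0,0,0],0.15],[[2,-16,0],[0,0,0],0.15],[[0,0,0],[0,0,0],0.15],[[0,0,0],[0,0,0],0.15],[[0,0,0],[0,0,0],0.15]])

```text
clock: 24.2
eef_pos: [0.5606, -0.0798, 0.12]
tool_rot: [-0.051, 0.999, 0.0, -0.001]
ft_force: [-1.0, 0.1, -0.5]
grip_width: 0.0241
grasp_force: 59.4
```

```bash
cat > blk.py <<'E'
from h import *
for n in['wrist','side']:
    p=camera(n)
    for s in silhouettes('steel_block',p)[:1]:
        c=max(cv2.findContours(s['region'].astype(np.uint8),cv2.RETR_EXTERNAL,cv2.CHAIN_APPROX_NONE)[0],key=len)[:,0]
        P=np.array([ray(p,u+.5,v+.5,.024)[:2] for u,v in c],np.float32)*1000
        print(n,s['conf'],cv2.minAreaRect(P))
E
python3 blk.py; python3 loc.py wrist blank:0.11
```

```text
wrist 0.9 ((561.1130981445312, -81.52074432373047), (67.04295349121094, 65.62948608398438), 6.253290176391602)
side 0.92 ((557.1821899414062, -92.943603515625), (74.66925048828125, 85.3333511352539), 5.654367923736572)
24.4 [ 0.561  -0.0791  0.1203] [-0.052  0.999  0.    -0.   ] [-0.14  0.44 -0.01  1.12  0.   -0.24] 0.024088935002514363
wrist blank 0.72 [299.0, 221.8, 340.3, 279.1] [ 0.56310636 -0.0793659 ] [-2.7 -0.5  2.7  0.6]
```

Call:
drive_tool(increments=[[[-1,-1,-30],[0,0,0],0.15],[[0,0,-28],[0,0,0],0.15],[[0,0,-15],[0,0,0],0.15],[[0,0,-8],[0,0,0],0.15],[[0,0,-3],[0,0,0],0.15],[[0,0,-1],[0,0,0],0.15],[[0,0,0],[0,0,0],0.15],[[0,0,0],[0,0,0],0.15]])

```text
clock: 25.17
eef_pos: [0.5613, -0.0815, 0.0367]
tool_rot: [-0.051, 0.999, -0.0, 0.001]
ft_force: [0.1, -0.1, -2.0]
grip_width: 0.0243
grasp_force: 59.4
```

Call:
drive_tool(increments=[[[0,0,-2],[0,0,0],0.15],[[0,0,-1],[0,0,0],0.15],[[0,0,-0.5],[0,0,0],0.15],[[0,0,0],[0,0,0],0.15]])

```text
clock: 25.5
eef_pos: [0.5609, -0.0815, 0.033]
tool_rot: [-0.051, 0.999, -0.0, 0.001]
ft_force: [-1.2, 0.6, 4.6]
grip_width: 0.024
grasp_force: 60.0
```

Call:
drive_tool(increments=[[[0,0,0],[0,0,0],0.6],[[0,0,0],[0,0,0],0.6],[[0,0,0],[0,0,0],0.6],[[0,0,0],[0,0,0],0.6],[[0,0,20],[0,0,0],0.6],[[0,0,30],[0,0,0],0.6],[[0,0,20],[0,0,0],0.6],[[-23,-19,0],[0,0,0],0.6]])

```text
clock: 26.17
eef_pos: [0.5441, -0.0991, 0.1068]
tool_rot: [-0.053, 0.999, -0.001, 0.007]
ft_force: [1.3, -1.2, 0.7]
grip_width: 0.0511
grasp_force: 0.0
```

Call:
drive_tool(increments=[[[-23,-20,0],[0,0,0],0.6],[[-23,-20,0],[0,0,0],0.6],[[-23,-20,0],[0,0,0],0.6],[[-23,-19,0],[0,0,0],0.6],[[-22,-19,0],[0,0,0],0.6],[[0,0,0],[0,0,0],0.6],[[0,0,0],[0,0,0],0.6],[[0,0,0],[0,0,0],0.6]])

```text
clock: 26.83
eef_pos: [0.4236, -0.1985, 0.102]
tool_rot: [-0.051, 0.999, -0.0, 0.0]
ft_force: [0.4, 1.1, 0.4]
grip_width: 0.0514
grasp_force: 0.0
```

```bash
python3 loc.py wrist wax:0; python3 loc.py side,top blank:0.024 wax:0; python3 blk.py
```

```text
26.8333 [ 0.4236 -0.1985  0.102 ] [-0.051  0.999 -0.     0.   ] [-0.44  0.28 -0.3   0.99  0.   -0.54] 0.05135177254607228
wrist wax 0.84 [305.7, 184.7, 338.7, 221.7] [ 0.42537367 -0.1981235 ] [ 0.3  0.3 -0.3 -0.3]
26.9333 [ 0.424  -0.198   0.1019] [-0.051  0.999 -0.     0.   ] [-0.44  0.28 -0.3   0.99  0.   -0.54] 0.051033769818356695
side blank 0.59 [341.0, 241.4, 355.2, 254.5] [ 0.56010187 -0.08454978] [-0.2 -0.4  0.1  0.4]
side wax 0.52 [284.1, 299.9, 302.6, 318.3] [ 0.42370986 -0.19854788] [-0.4 -0.3  0.4  0.2]
wrist 0.63 ((566.2191162109375, -63.92501449584961), (57.65619659423828, 18.91851806640625), 28.4879093170166)
side 0.73 ((556.44091796875, -93.34954833984375), (72.341552734375, 81.72486877441406), 7.594459533691406)
```

Call:
drive_tool(increments=[[[0,0,-30],[0,0,0],0.6],[[0,0,-30],[0,0,0],0.6],[[0,0,-25],[0,0,0],0.6],[[0,0,-10],[0,0,0],0.6],[[0,0,-5],[0,0,0],0.6],[[0,0,0],[0,0,0],0.6],[[0,0,0],[0,0,0],0.6]])

```text
clock: 28.02
eef_pos: [0.4236, -0.1986, 0.0022]
tool_rot: [-0.051, 0.999, -0.0, 0.0]
ft_force: [-0.1, -0.2, 0.8]
grip_width: 0.0515
grasp_force: 0.0
```

Call:
drive_tool(increments=[[[0,0,0],[0,0,0],0.2],[[0,0,0],[0,0,0],0.2],[[0,0,0],[0,0,0],0.2],[[0,0,0],[0,0,0],0.2],[[0,0,0],[0,0,0],0.2],[[0,0,0],[0,0,0],0.2]])

```text
clock: 28.52
eef_pos: [0.4242, -0.199, 0.0034]
tool_rot: [-0.051, 0.999, -0.001, 0.001]
ft_force: [-1.1, 0.2, 5.4]
grip_width: 0.0278
grasp_force: 58.9
```

Call:
drive_tool(increments=[[[0,0,10],[0,0,0],0.2],[[0,0,25],[0,0,0],0.2],[[0,0,25],[0,0,0],0.2],[[9,16,0],[0,0,0],0.2],[[12,23,0],[0,0,0],0.2],[[13,24,0],[0,0,0],0.2],[[12,24,0],[0,0,0],0.2],[[9,16,0],[0,0,0],0.2]])

```text
clock: 29.18
eef_pos: [0.4794, -0.0937, 0.0628]
tool_rot: [-0.051, 0.999, 0.0, 0.001]
ft_force: [0.5, 0.2, 0.0]
grip_width: 0.0279
grasp_force: 59.3
```

Call:
drive_tool(increments=[[[3,7,0],[0,0,0],0.2],[[0,0,0],[0,0,0],0.2],[[0,0,0],[0,0,0],0.2],[[0,0,0],[0,0,0],0.2]])

```text
clock: 29.52
eef_pos: [0.4805, -0.0892, 0.0619]
tool_rot: [-0.05, 0.999, -0.0, -0.0]
ft_force: [-0.8, -0.1, -0.1]
grip_width: 0.028
grasp_force: 59.3
```

```bash
python3 loc.py wrist wax:0.057 blank:0.024; python3 blk.py
```

```text
29.5167 [ 0.4805 -0.0892  0.0619] [-0.05   0.999 -0.    -0.   ] [-0.18  0.36 -0.3   0.91 -0.   -0.28] 0.02804876745174812
wrist blank 0.94 [303.7, 307.1, 337.3, 336.1] [ 0.56162078 -0.08159442] [-0.9 -2.9  0.9 18.7]
wrist 0.63 ((545.8251342773438, -83.9974594116211), (48.074161529541016, 57.753421783447266), 7.35478401184082)
side 0.23 ((541.0416870117188, -9.516082763671875), (223.01287841796875, 305.9851379394531), 5.7064313888549805)
```

Good. Lower about 53 mm.

Call:
drive_tool(increments=[[[1,0,-25],[0,0,0],0.2],[[0,0,-15],[0,0,0],0.2],[[0,0,-8],[0,0,0],0.2],[[0,0,-3],[0,0,0],0.2],[[0,0,0],[0,0,0],0.2],[[0,0,0],[0,0,0],0.2]])

```text
clock: 30.37
eef_pos: [0.4826, -0.0885, 0.0113]
tool_rot: [-0.051, 0.999, -0.0, 0.0]
ft_force: [-0.1, 1.0, -0.1]
grip_width: 0.0282
grasp_force: 59.3
```

Call:
drive_tool(increments=[[[0,0,-2.5],[0,0,0],0.2],[[0,0,0],[0,0,0],0.2],[[0,0,0],[0,0,0],0.2],[[0,0,0],[0,0,0],0.5],[[0,0,0],[0,0,0],0.5],[[0,0,0],[0,0,0],0.5],[[0,0,0],[0,0,0],0.5],[[0,0,10],[0,0,0],0.5]])

```text
clock: 31.03
eef_pos: [0.4803, -0.088, 0.0169]
tool_rot: [-0.051, 0.999, 0.0, -0.002]
ft_force: [-0.4, 0.5, -0.1]
grip_width: 0.0426
grasp_force: 0.0
```

Call:
drive_tool(increments=[[[0,0,30],[0,0,0],0.5],[[0,0,40],[0,0,0],0.5],[[0,0,40],[0,0,0],0.5],[[-20,-30,20],[0,0,0],0.5],[[-20,-35,0],[0,0,0],0.5],[[-20,-35,0],[0,0,0],0.5],[[-20,-35,0],[0,0,0],0.5],[[-20,-35,0],[0,0,0],0.5]])

```text
clock: 31.7
eef_pos: [0.3812, -0.2596, 0.1495]
tool_rot: [-0.051, 0.999, -0.0, 0.001]
ft_force: [0.6, 0.2, 0.4]
grip_width: 0.0427
grasp_force: 0.0
```

Call:
drive_tool(increments=[[[-10,-35,0],[0,0,0],0.5],[[-10,-35,0],[0,0,0],0.5],[[0,0,0],[0,0,0],0.5],[[0,0,0],[0,0,0],0.5]])

```text
clock: 32.03
eef_pos: [0.3613, -0.33, 0.1488]
tool_rot: [-0.049, 0.999, -0.0, 0.0]
ft_force: [0.5, 0.7, -0.2]
grip_width: 0.0428
grasp_force: 0.0
```

```bash
python3 loc.py side,top wax:0.006 blank:0.024 tin:0.006 pot:0.006; python3 - <<'E'
from h import *
a=camera('side')['image'][170:320,240:440,::-1]; b=camera('top')['image'][130:280,240:440,::-1]
cv2.imwrite('pics/end.png',cv2.resize(np.hstack([a,b]),None,fx=2,fy=2,interpolation=cv2.INTER_CUBIC))
E
```

```text
32.0333 [ 0.3613 -0.33    0.1488] [-0.049  0.999 -0.     0.   ] [-0.74  0.27 -0.17  1.12  0.   -0.84] 0.042753336358000535
side wax 0.61 [299.3, 257.1, 318.2, 270.1] [ 0.48344251 -0.08819981] [-0.7 -1.2  0.7  0.9]
side blank 0.55 [338.3, 242.1, 355.0, 253.7] [ 0.55914777 -0.08429222] [ 0.4 -0.4 -0.4  0.4]
side tin 0.74 [312.1, 219.4, 336.4, 242.9] [0.54760795 0.02282432] [-0.7 -0.5  0.7  0.4]
side pot 0.53 [348.2, 212.5, 369.6, 227.8] [0.62959113 0.02535585] [ 0.3 -1.1 -0.3  0.9]
top wax 0.49 [362.4, 213.8, 377.7, 226.3] [ 0.48236887 -0.08832119] [-0.2 -0.1  0.2  0.1]
top blank 0.69 [364.2, 183.9, 374.8, 195.5] [ 0.56054632 -0.08166127] [-0.2 -0.1  0.2  0.1]
top tin 0.64 [316.5, 180.8, 337.8, 209.9] [0.54536337 0.02269446] [ 0.2 -0.4 -0.2  0.4]
top pot 0.55 [315.5, 150.0, 332.3, 171.7] [0.62736835 0.02889462] [-0.6 -0.7  0.6  0.7]
```

View pics/end.png

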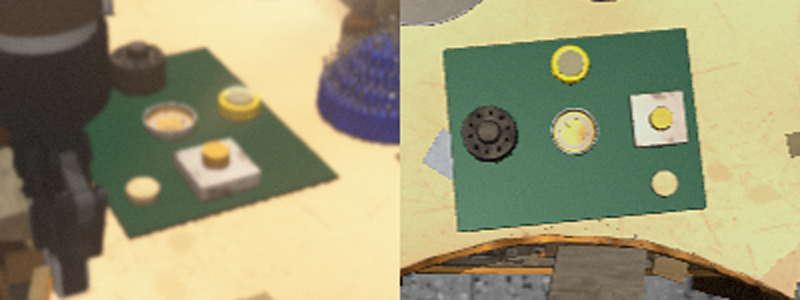

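The picture shows everything flat and in place: tin in the middle, pot behind it, blank on the block, wax in front of the block.

```bash
python3 -c "
from h import *
print(job_done())"
```

```text
the job is handed in; nothing more can be done
None
```

The layout is finished and handed in at about 32 s of the 104 s allowed, but `job_done` returned no verdict; in the last pictures the tin, pot, blank and wax all lay flat in their places, although the tin slipped from the grip once on its first carry and had to be picked up again.

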